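Put the mixed-up barista tools back on their own mats

TASK

The four things on the coasters stand in each other's places. Put each where it belongs, upright and centred: the yellow-lidded jar on the yellow coaster, the slim spice jar on the green one, the steel jigger on the blue one and the tamper on the square black mat. The cork coaster is free for putting something down on the way; let nothing fall over and leave the espresso cup where it is.

Things in the scene. Friction and masses are not known exactly. Their poses are not given: they have to be found in the camera images.
- jar: clear glass jar with a yellow lid and pale contents, round: body 60 mm in diameter to 76 mm above its origin, lid 64 mm in diameter above that, 87 mm tall in all; about 0.25 kg. Can be gripped across the body about 55 mm above its origin. Stands upright at the start, roughly in the middle of another thing's coaster or mat. Origin at the centre of its underside, z up.
- spice_jar: slim round spice jar with a dark brown lid and a green label, body 42 mm in diameter up to 85 mm above its origin, lid 44 mm in diameter above that, 105 mm tall in all; about 0.11 kg. Can be gripped across its upper part about 78 mm above its origin. Stands upright at the start, roughly in the middle of another thing's coaster or mat. Origin at the centre of its underside, z up.
- jigger: steel double jigger (hourglass measuring cup), round, 92 mm tall, 45 mm wide at both mouths; for contact it behaves like a plain cylinder of 45 mm, also at its waist; about 0.08 kg. Can be gripped about 72 mm above its origin. Stands upright at the start, roughly in the middle of another thing's coaster or mat. Origin at the centre of its underside, z up.
- tamper: coffee tamper: round steel base 58 mm in diameter and 30 mm high, above it an upright brown handle 32 mm in diameter up to 90 mm above its origin; about 0.42 kg. Can be gripped by the handle about 66 mm above its origin. Stands upright at the start, roughly in the middle of another thing's coaster or mat. Origin at the centre of its underside, z up.
- yellow_mat: round yellow coaster, 100 mm across, 6 mm thick, edge rounded, top flat, fixed to the worktop; origin at the centre of its underside, z up. The place of the yellow-lidded jar.
- green_mat: round green coaster, 100 mm across, 6 mm thick, edge rounded, top flat, fixed to the worktop; origin at the centre of its underside, z up. The place of the spice jar.
- blue_mat: round blue coaster, 100 mm across, 6 mm thick, edge rounded, top flat, fixed to the worktop; origin at the centre of its underside, z up. The place of the jigger.
- black_mat: square black ribbed rubber tamping mat, 100 x 100 mm, 6 mm thick, fixed to the worktop; origin at the centre of its underside, z up, sides along its x and y. The place of the tamper.
- cork_mat: round cork-brown (dark wooden rim) coaster, 100 mm across, 6 mm thick, edge rounded, top flat, fixed to the worktop; origin at the centre of its underside, z up. The spare place: empty at the start, can be used to put a thing down for a while.
- cup: white espresso cup with a handle, 61 mm in diameter, 53 mm tall, to the right of the work; a bystander to be left where it is. Its handle points to its own -y; the middle of the round cup lies about 11 mm from the origin to its own +y; origin on the underside. (Farther right and behind it stand tall fixed bottles, up to 270 mm: come in from above or from the left of them.)

How it is judged:
By the outcome, as a careful person would: the job done as asked, in the order asked, and still so for the second after the job is handed in, with the robot touching nothing.
It also fails if it takes over 136 s, if anything falls off the work surface, if the arm or the gripper's body presses on something with over 40 N, if the wrist force passes 120 N, or if a joint passes its speed limit or range.

ROBOT

A 7-joint arm with a two-finger parallel gripper is mounted at the origin on a cart in front of the work surface, level with it; the furniture and walls round the work are solid. World frame = base frame: x ahead of the robot, y to its left, z up, the work surface at z = 0. Lengths are in m, angles in rad, forces in N, time in s.
With the tool pointing down it reaches from about 0.425 to 0.925 m from the base axis. Payload 6.8 kg.
Tool frame: the origin (TCP) lies between the finger pads; the fingertips stand r.tcp_to_tips ahead of it and the grasp point (between the pads) lies 3 mm ahead of it (r.tcp_to_tips is the distance from the TCP to the fingertips, in m); z points along the fingers, y is the line along which they close (so a half turn about z gives the same grasp; the last joint's range is limited). The gripper opens to 85 mm and grips with 20 to 120 N. Pads are 22 mm wide; open, the fingers measure 114 mm over their backs; the gripper's body (76 mm by 85 mm) begins 54 mm behind the grasp point. The pads swing forward as they close: fully open they stand 13 mm farther back than shut.
Start: joints at [-1.309, 0.477, 0.022, 1.555, -0.011, 1.109, -0.083], TCP at [0.244, 0.629, 0.253] pointing down, gripper open.
Joint ranges: [-2.96, 2.96], [-0.34, 2.1], [-1.41, 1.46], [0.24, 2.44], [-1.37, 4.51], [0.17, 1.92], [-2.96, 2.96]. Speed limits (rad/s): [2.39, 2.39, 3.14, 3.14, 3.14, 3.14, 3.14].

INTERFACE

Orientations are given as a rotation vector (axis times angle).
In Python, from bench import r gives the robot as it stands. The module is installed in compiled form; this text tells all that it offers.
- The arm moves only by the tool step_arm, never from a script. Its argument "moves" is a list of rows, each an object of numbers: "rx", "ry", "rz": the turn, a rotation vector about the tool's x, y, z in degrees; "dx", "dy", "dz": the shift along the tool's x, y, z in mm; "gripper": the opening, from -1 (shut) to 1 (fully open). In form: [{"rx": .., "ry": .., "rz": .., "dx": .., "dy": .., "dz": .., "gripper": ..}, ...]. A call has 1 to 20 rows; each row shifts and turns the commanded pose from where the row before left it, along the tool's axes as they then stand; what a row does not reach is not made up. A row lasts 1/8 s, in which the tool goes at most 62.5 mm and 10.7 degrees, less where a joint would pass 70% of its speed; a pose out of reach is approached as far as the arm can. A call is refused whole if a number of a shift passes 62.5 or a number of a turn 10.7, either way. A call with a gripper value outside its range is refused whole. The fingers move at their own pace and stop on an object; "grip_force" is the grip in N (left out, the last holds). Time passes only in rows, so rows that do not move let the fingers close. It gives the time, the measured TCP pose, the force, the opening and the grip force at its end, in the units of the state.
- r.get_obs(): the state, without advancing time (a new reading comes with each control period).
- r.grab_frame(name): name is "scene" or "side" or "wrist"; returns the picture (400x640x3 uint8, blue, green, red); there is no depth.
- r.camera_info(name): a dict with "mtx" (3x3 intrinsics, pixels), "rvec" (rotation vector, rad) and "tvec" (3), from world to camera coordinates, as OpenCV has them. Camera axes: x right, y down, z forward; pixel columns grow to the right and rows downward; lengths in m; the calibration is good to about 2 mm. The wrist camera is an equidistant fisheye: a pixel r from the principal point sees the ray r / f radians off the axis. A picture is of the moment at which its call begins: read the wrist's pose just before it. camera_info takes no time and is no camera call; for the wrist camera it gives the pose at the moment of the call.
- r.hand_in(): hands the job in; it is judged then, once.
The state is a dict: "clock": time; "joints": joint angles; "qvel": joint speeds; "tau": joint torques, N m; "tcp_pos": TCP position; "orientation": TCP orientation; "contact_force": force on the tool from outside, world axes, zero at the start; "moment": the same for the moment, N m; "grip_width": finger opening in m; "gripper_force": force on a finger pad.
Only numpy, scipy, OpenCV 4.12 (cv2) and the standard library are available. Lean on these libraries where they do the work, as an engineer would, in place of code of your own. Each camera call takes 0.05 s, during which the arm holds its last target. There are 200 camera calls.

## Working session

There is one attempt and no reset: what is moved stays moved. The work goes in short steps, Python scripts to look and compute and a tool call to move; the robot and the scene stay as the last step left them, time stands still between calls to the robot, and variables do not carry over. Pictures are saved under pics/ and viewed, at most 14 in all, crops included, and the job is handed in when it is done.

Besides the shell and the picture viewer there is one more tool, called after "Call:" as name(argument=value, ...) on one line, values as JSON. step_arm: Moves the arm, as the interface text tells. Its arguments: {"type":"object","properties":{"moves":{"type":"array","items":{"type":"object","properties":{"rx":{"type":"number"},"ry":{"type":"number"},"rz":{"type":"number"},"dx":{"type":"number"},"dy":{"type":"number"},"dz":{"type":"number"},"gripper":{"type":"number"}}}},"grip_force":{"type":"number"}},"required":["moves"]}

```bash
mkdir -p pics; python3 - <<'E'
from bench import r
import cv2
o=r.get_obs();print(o, r.tcp_to_tips)
for n in("scene","side","wrist"):
    cv2.imwrite(f"pics/{n}0.png",r.grab_frame(n));print(n,r.camera_info(n))
E
```

```text
{'clock': 0.0, 'joints': array([-1.30911194,  0.47778144,  0.02232261,  1.55644553, -0.01149814,
        1.10929573, -0.08309698]), 'qvel': array([ 2.45955479e-04,  4.39572452e-05,  1.48238902e-03, -2.34936393e-04,
       -9.69011757e-04, -5.80241851e-04,  4.52881700e-04]), 'tau': array([ 6.30623617e-05, -5.96450043e+01,  1.60799470e+00, -2.81205654e+01,
        1.23850303e-02,  9.54504241e-03,  9.36884021e-06]), 'tcp_pos': array([0.24375804, 0.62886182, 0.25234036]), 'orientation': array([-5.77451289e-01, -3.08785615e+00,  2.81215998e-03]), 'contact_force': array([ 0.32533973, -0.61620121, -0.060326  ]), 'moment': array([ 0.01686823,  0.03057794, -0.02176083]), 'gripper_force': 0.0, 'grip_width': 0.08512516348004197} 0.022
scene {'mtx': array([[513.71856227,   0.        , 313.73981792],
       [  0.        , 513.71856227, 198.48869484],
       [  0.        ,   0.        ,   1.        ]]), 'rvec': array([ 2.00408886, -0.67205552,  0.36088552]), 'tvec': array([-0.47933346,  0.18663675,  0.76822471])}
side {'mtx': array([[369.76884772,   0.        , 318.28469839],
       [  0.        , 369.76884772, 201.55304864],
       [  0.        ,   0.        ,   1.        ]]), 'rvec': array([ 2.23196046,  0.07342494, -0.03490991]), 'tvec': array([-0.52723777, -0.00712169,  0.97351721])}
wrist {'mtx': array([[309.70691629,   0.        , 318.84584667],
       [  0.        , 309.70691629, 201.36587831],
       [  0.        ,   0.        ,   1.        ]]), 'rvec': array([-2.36137731, -1.61522483, -0.26339108]), 'tvec': array([-0.67410142, -0.04191444,  0.38173007])}
```

View pics/scene0.png

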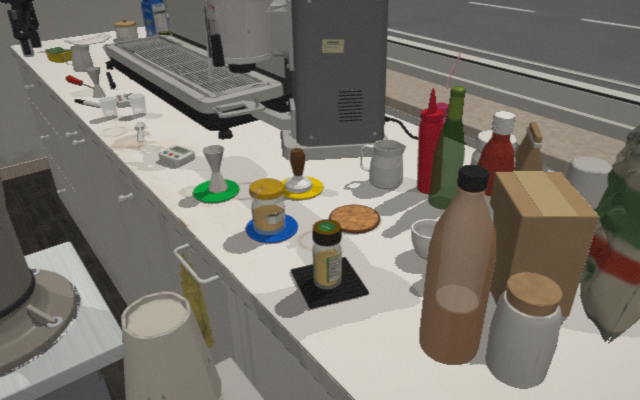

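View pics/side0.png

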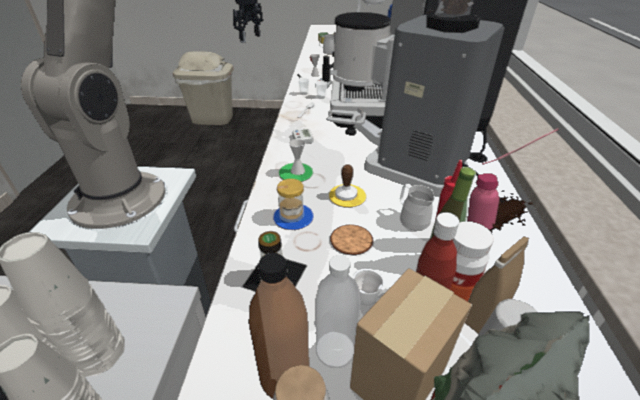

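Scene: jigger on green (216,190), tamper on yellow (302,187), jar on blue (272,228), spice jar on black (329,282), cork free (355,218). I'll look closer.

```bash
cat > h.py <<'E'
from bench import r
import cv2, numpy as np
from scipy.spatial.transform import Rotation as R
def ray(n,uv,z,ci=None):
    c=ci or r.camera_info(n);M=cv2.Rodrigues(c["rvec"])[0];K=c["mtx"]
    a=(np.array(uv,float)-K[:2,2])/K[0,0]
    if n=="wrist":
        t=np.hypot(*a);d=np.r_[a/max(t,1e-9)*np.sin(t),np.cos(t)]
    else: d=np.r_[a,1]
    o=-M.T@c["tvec"];d=M.T@d
    return o+d*(z-o[2])/d[2]
def proj(n,P,ci=None):
    c=ci or r.camera_info(n);M=cv2.Rodrigues(c["rvec"])[0];K=c["mtx"]
    p=np.atleast_2d(P)@M.T+np.ravel(c["tvec"])
    if n=="wrist":
        q=np.hypot(p[:,0],p[:,1]);t=np.arctan2(q,p[:,2]);a=p[:,:2]/q[:,None]*t[:,None]
    else: a=p[:,:2]/p[:,2:]
    return a*K[0,0]+K[:2,2]
def circ(c,rad,z,n=60):
    t=np.linspace(0,2*np.pi,n);return np.c_[c[0]+rad*np.cos(t),c[1]+rad*np.sin(t),0*t+z]
E
python3 - <<'E'
from h import *
g={'green':(216,190),'yellow':(302,187),'blue':(272,228),'cork':(355,218),'black':(329,282)}
s={'green':(296,172),'yellow':(348,196),'blue':(294,216),'cork':(352,239),'black':(275,274)}
for k in g: print(k,ray('scene',g[k],.006)[:2].round(4),ray('side',s[k],.006)[:2].round(4))
for k,uv in dict(cup=(428,258)).items(): print(k,ray('scene',uv,0.0))
im=cv2.imread('pics/scene0.png')
cv2.imwrite('pics/s_crop.png',cv2.resize(im[130:310,180:450],None,fx=2.9,fy=2.9,interpolation=cv2.INTER_CUBIC))
E
```

```text
green [0.449 0.154] [0.4543 0.1495]
yellow [0.6011 0.0498] [0.6039 0.0446]
blue [ 0.4639 -0.0464] [ 0.4715 -0.0459]
cork [ 0.6092 -0.116 ] [ 0.6134 -0.1182]
black [ 0.4511 -0.2376] [ 0.4541 -0.2329]
cup [ 0.63008706 -0.28545782  0.        ]
```

View pics/s_crop.png

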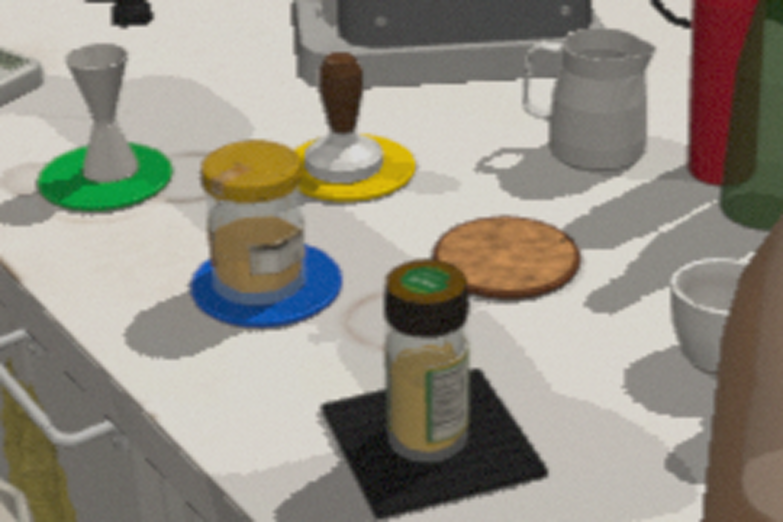

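```bash
cat >> h.py <<'E'
def go(target,yaw=None):
    "shift in mm in tool axes to world target; yaw = desired world angle of tool y (deg), mod 180"
    o=r.get_obs();M=R.from_rotvec(o["orientation"]).as_matrix()
    print("t",round(o["clock"],2),"tcp",o["tcp_pos"].round(4),"down err deg",np.degrees(np.arccos(-M[2,2])).round(2),"yaw_y",np.degrees(np.arctan2(M[1,1],M[0,1])).round(1),"j",o["joints"].round(2))
    print("shift mm",(M.T@(np.array(target)-o["tcp_pos"])*1000).round(1))
    return M
E
python3 - <<'E'
from h import *
print(go([0.52,-.04,.33]).round(3))
print(ray('scene',(287,150),0),ray('scene',(382,183),0))
E
```

```text
t 0.15 tcp [0.2438 0.629  0.2525] down err deg 0.08 yaw_y 68.8 j [-1.31  0.48  0.02  1.56 -0.01  1.11 -0.08]
shift mm [-499.3 -524.   -76.7]
[[-0.932  0.361 -0.   ]
 [ 0.361  0.932 -0.001]
 [-0.    -0.001 -1.   ]]
[0.68949217 0.24022156 0.        ] [ 0.75518057 -0.03555501  0.        ]
```

Call:
step_arm(moves=[{"dx":-38.4,"dy":-40.3,"dz":-5.9},{"dx":-38.4,"dy":-40.3,"dz":-5.9},{"dx":-38.4,"dy":-40.3,"dz":-5.9},{"dx":-38.4,"dy":-40.3,"dz":-5.9},{"dx":-38.4,"dy":-40.3,"dz":-5.9},{"dx":-38.4,"dy":-40.3,"dz":-5.9},{"dx":-38.4,"dy":-40.3,"dz":-5.9},{"dx":-38.4,"dy":-40.3,"dz":-5.9},{"dx":-38.4,"dy":-40.3,"dz":-5.9},{"dx":-38.4,"dy":-40.3,"dz":-5.9},{"dx":-38.4,"dy":-40.3,"dz":-5.9},{"dx":-38.4,"dy":-40.3,"dz":-5.9},{"dx":-38.4,"dy":-40.3,"dz":-5.9},{"rz":9.83},{"rz":9.83},{"rz":9.83},{"rz":9.83},{"rz":9.83},{"rz":9.83},{"rz":9.83}])

```text
invalid input at $.moves[0]: expected keys rx, ry, rz, dx, dy, dz, gripper
```

```bash
python3 - <<'E'
from h import *
import json
go([0.467,-.046,.25])
c=r.camera_info('wrist');f=r.grab_frame('wrist');cv2.imwrite('pics/w1.png',f);np.savez('w1.npz',**c)
M=cv2.Rodrigues(c["rvec"])[0];print('cam',(-M.T@c["tvec"]).round(3),M[2].round(2))
E
```

```text
t 0.15 tcp [0.2438 0.629  0.2525] down err deg 0.08 yaw_y 68.8 j [-1.31  0.48  0.02  1.56 -0.01  1.11 -0.08]
shift mm [-452.  -548.7    3.3]
cam [0.168 0.658 0.374] [ 0.3  -0.12 -0.95]
```

View pics/w1.png

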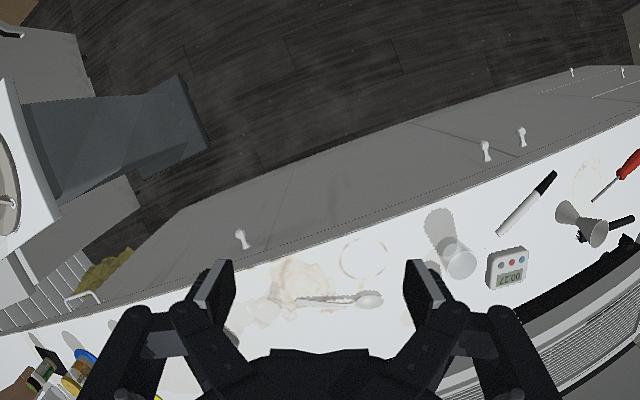

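The picture shows the start view only (the call was refused because every key is required). Resending.

Call:
step_arm(moves=[{"rx":0,"ry":0,"rz":0,"dx":-38.4,"dy":-40.3,"dz":-5.9,"gripper":1},{"rx":0,"ry":0,"rz":0,"dx":-38.4,"dy":-40.3,"dz":-5.9,"gripper":1},{"rx":0,"ry":0,"rz":0,"dx":-38.4,"dy":-40.3,"dz":-5.9,"gripper":1},{"rx":0,"ry":0,"rz":0,"dx":-38.4,"dy":-40.3,"dz":-5.9,"gripper":1},{"rx":0,"ry":0,"rz":0,"dx":-38.4,"dy":-40.3,"dz":-5.9,"gripper":1},{"rx":0,"ry":0,"rz":0,"dx":-38.4,"dy":-40.3,"dz":-5.9,"gripper":1},{"rx":0,"ry":0,"rz":0,"dx":-38.4,"dy":-40.3,"dz":-5.9,"gripper":1},{"rx":0,"ry":0,"rz":0,"dx":-38.4,"dy":-40.3,"dz":-5.9,"gripper":1},{"rx":0,"ry":0,"rz":0,"dx":-38.4,"dy":-40.3,"dz":-5.9,"gripper":1},{"rx":0,"ry":0,"rz":0,"dx":-38.4,"dy":-40.3,"dz":-5.9,"gripper":1},{"rx":0,"ry":0,"rz":0,"dx":-38.4,"dy":-40.3,"dz":-5.9,"gripper":1},{"rx":0,"ry":0,"rz":0,"dx":-38.4,"dy":-40.3,"dz":-5.9,"gripper":1},{"rx":0,"ry":0,"rz":0,"dx":-38.4,"dy":-40.3,"dz":-5.9,"gripper":1},{"rx":0,"ry":0,"rz":9.83,"dx":0,"dy":0,"dz":0,"gripper":1},{"rx":0,"ry":0,"rz":9.83,"dx":0,"dy":0,"dz":0,"gripper":1},{"rx":0,"ry":0,"rz":9.83,"dx":0,"dy":0,"dz":0,"gripper":1},{"rx":0,"ry":0,"rz":9.83,"dx":0,"dy":0,"dz":0,"gripper":1},{"rx":0,"ry":0,"rz":9.83,"dx":0,"dy":0,"dz":0,"gripper":1},{"rx":0,"ry":0,"rz":9.83,"dx":0,"dy":0,"dz":0,"gripper":1},{"rx":0,"ry":0,"rz":9.83,"dx":0,"dy":0,"dz":0,"gripper":1}], grip_force=30)

```text
clock: 2.7
tcp_pos: [0.5199, -0.0395, 0.3299]
orientation: [-2.227, -2.215, 0.0]
contact_force: [-0.7, -0.5, 0.3]
grip_width: 0.0851
gripper_force: 0.0
```

```bash
python3 - <<'E'
from h import *
go([0.467,-.046,.25])
c=r.camera_info('wrist');f=r.grab_frame('wrist');cv2.imwrite('pics/w1.png',f);np.savez('w1.npz',**c)
M=cv2.Rodrigues(c["rvec"])[0];print('cam',(-M.T@c["tvec"]).round(3),M[2].round(2))
E
```

```text
t 2.7 tcp [ 0.5199 -0.0395  0.3299] down err deg 0.02 yaw_y -0.3 j [-0.59  0.16  0.62  1.85 -0.1   1.16  0.07]
shift mm [ -6.8 -52.8  79.9]
cam [0.521 0.042 0.452] [-0.   -0.32 -0.95]
```

View pics/w1.png

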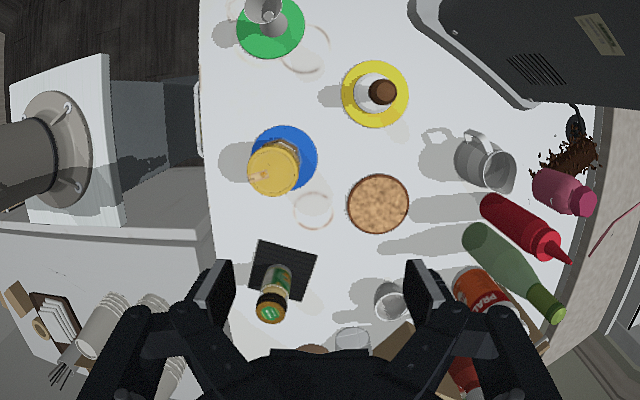

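Wrist view: all five mats visible — green (270,27), yellow (375,94), blue (285,158), cork (378,204), black (283,272). Jar lid ~(274,168), tamper top (383,91), spice lid top (270,310), jigger mouth (264,8). Fit outlines.

```bash
cat >> h.py <<'E'
def fitmat(n,im,c,g,lo,hi,rad=.05):
    hsv=cv2.cvtColor(im,cv2.COLOR_BGR2HSV);m=cv2.inRange(hsv,np.array(lo),np.array(hi))
    P=np.array([ray(n,(u,v),.005,c)[:2] for v,u in np.argwhere(m)])if m.any() else np.zeros((0,2))
    P=P[np.hypot(*(P-g).T)<.075]
    (x,y),R_=cv2.minEnclosingCircle((P*1000).astype(np.float32));return np.r_[x,y,R_].round(1),len(P)
E
python3 - <<'E'
from h import *
w=dict(np.load('w1.npz'));W=cv2.imread('pics/w1.png')
s=r.camera_info('scene');S=cv2.imread('pics/scene0.png')
d=r.camera_info('side');D=cv2.imread('pics/side0.png')
col=dict(green=((.45,.152),(50,120,60),(80,255,255)),yellow=((.603,.047),(24,180,120),(32,255,255)),blue=((.467,-.046),(100,150,60),(125,255,255)),cork=((.61,-.117),(5,90,40),(20,255,255)),black=((.4525,-.235),(0,0,0),(179,255,50)))
for k,(g,lo,hi) in col.items():
    for n,im,c in(('wrist',W,w),('scene',S,s),('side',D,d)):
        print(k,n,*fitmat(n,im,c,g,lo,hi))
for k,uv,z in(('jar',(274,168),.093),('tamper',(383,91),.096),('spice',(270,310),.111),('jigger',(264,8),.098)): print(k,ray('wrist',uv,z,w).round(4))
big=lambda a,b,x,y:cv2.resize(W[b:y,a:x],None,fx=3,fy=3,interpolation=cv2.INTER_CUBIC)
cv2.imwrite('pics/w1c.png',np.vstack([np.hstack([big(215,120,345,220),big(325,50,455,150)]),np.hstack([big(215,230,345,330),big(215,0,345,100)])]))
E
```

```text
green wrist [451.7 155.3  49.5] 2080
green scene [448.2 155.3  50.6] 596
green side [451.6 152.6  47.5] 276
yellow wrist [600.9  53.6  49. ] 333
yellow scene [589.3  58.2  58.6] 356
yellow side [557.5  51.8   9. ] 3
blue wrist [468.  -41.4  49.2] 1328
blue scene [466.  -41.9  49.5] 567
blue side [468.7 -44.   47.9] 369
cork wrist [ 611.6 -114.2   49.2] 2878
cork scene [ 597.2 -115.    61.8] 1140
cork side [ 611.5 -116.5   48.3] 956
black wrist [ 452.8 -238.9   71.2] 2195
black scene [ 452.3 -235.    68.2] 1664
black side [ 450.  -228.2   67.5] 1230
jar [ 0.467  -0.0362  0.093 ]
tamper [0.5942 0.0547 0.096 ]
spice [ 0.4509 -0.2321  0.111 ]
jigger [0.4598 0.1543 0.098 ]
```

View pics/w1c.png

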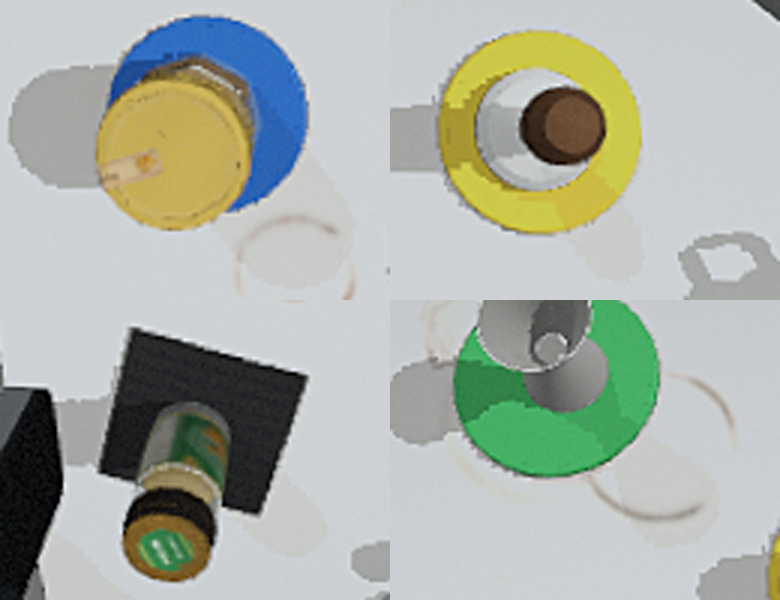

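```bash
python3 - <<'E'
from h import *
w=dict(np.load('w1.npz'))
q=np.array([ray('wrist',p,.006,w)[:2] for p in((259.3,239.3),(317.3,255),(302.7,301.7),(248.3,287.3))])
print('black',q.mean(0),np.linalg.norm(q-np.roll(q,1,0),axis=1),np.degrees(np.arctan2(*(q[1]-q[0])[::-1])))
for k,uv,z in(('jar',(273,171.7),.093),('tamper',(385.7,90.7),.096),('tamperbase',(374.3,93.3),.032),('spice',(271,309),.111)): print(k,ray('wrist',uv,z,w).round(4))
# scene: tops, from s_crop (offset 180,130 scale 2.9)
for k,uv,z in(('jar',(251,168),.093),('tamper',(342,66),.096),('spice',(426,282),.111),('jigger',(98,53),.098),('jigbase',(110,168),.006),('jarbase',(257,283),.006),('spicebase',(429,437),.006),('tampb',(343,152),.032)):
    print('scene',k,ray('scene',(uv[0]/2.9+180,uv[1]/2.9+130),z).round(4))
go([0.4675,-.038,.20])
E
```

```text
black [ 0.45609607 -0.23370449] [0.09911507 0.0975787  0.09944281 0.09965764] -16.84884205244755
jar [ 0.4656 -0.0408  0.093 ]
tamper [0.5974 0.0552 0.096 ]
tamperbase [0.5954 0.0533 0.032 ]
spice [ 0.4525 -0.2302  0.111 ]
scene jar [ 0.4595 -0.0451  0.093 ]
scene tamper [0.5855 0.037  0.096 ]
scene spice [ 0.4491 -0.236   0.111 ]
scene jigger [0.4596 0.1615 0.098 ]
scene jigbase [0.4566 0.1597 0.006 ]
scene jarbase [ 0.4596 -0.0413  0.006 ]
scene spicebase [ 0.4518 -0.234   0.006 ]
scene tampb [0.5797 0.0315 0.032 ]
t 2.75 tcp [ 0.5199 -0.0395  0.3299] down err deg 0.02 yaw_y -0.7 j [-0.59  0.16  0.62  1.85 -0.1   1.16  0.06]
shift mm [  0.8 -52.3 129.9]
```

Call:
step_arm(moves=[{"rx":0,"ry":0,"rz":0,"dx":-0.5,"dy":-18,"dz":43,"gripper":1},{"rx":0,"ry":0,"rz":-0.4,"dx":-0.5,"dy":-18,"dz":43,"gripper":1},{"rx":0,"ry":0,"rz":0,"dx":-0.5,"dy":-18,"dz":43,"gripper":1},{"rx":0,"ry":0,"rz":0,"dx":0,"dy":0,"dz":0,"gripper":1}])

```text
clock: 3.25
tcp_pos: [0.4629, -0.0413, 0.1989]
orientation: [-2.209, -2.228, 0.008]
contact_force: [0.8, 0.4, 1.2]
grip_width: 0.0857
gripper_force: 0.0
```

```bash
cat >> h.py <<'E'
def look(name):
    c=r.camera_info('wrist');f=r.grab_frame('wrist');cv2.imwrite(f'pics/{name}.png',f);np.savez(f'{name}.npz',**c);return f,c
def blob(f,c,uv0,lo,hi,z):
    "centroid of colour blob nearest uv0, at height z"
    m=cv2.inRange(cv2.cvtColor(f,cv2.COLOR_BGR2HSV),np.array(lo),np.array(hi))
    m=cv2.morphologyEx(m,cv2.MORPH_CLOSE,np.ones((5,5)))
    n,_,st,ce=cv2.connectedComponentsWithStats(m)
    i=1+np.argmin([np.hypot(*(ce[j]-uv0))+(999 if st[j,4]<60 else 0) for j in range(1,n)])
    print('blob',ce[i].round(1),st[i]);return ray('wrist',ce[i],z,c).round(4)
E
python3 - <<'E'
from h import *
f,c=look('w2'); go([.4655,-.041,.064])
print(proj('wrist',[[.4656,-.0408,.093]],c))
E
```

```text
t 3.3 tcp [ 0.4656 -0.0412  0.201 ] down err deg 0.11 yaw_y 0.5 j [-0.56  0.22  0.59  2.12 -0.16  0.85  0.14]
shift mm [3.00e-01 1.00e-01 1.37e+02]
[[322.23047303 206.95394564]]
```

View pics/w2.png

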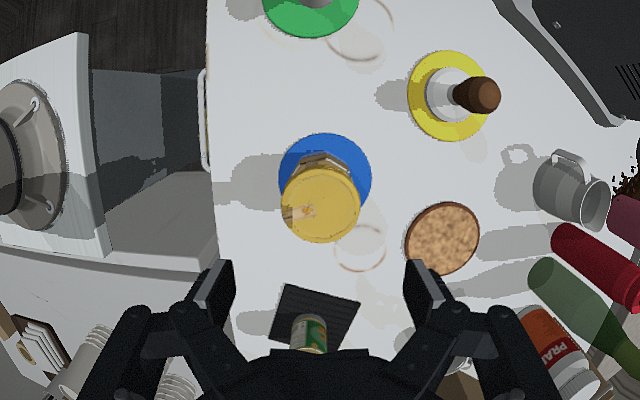

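Jar lid centre at (321,206), matching prediction. Descend and grip.

Call:
step_arm(moves=[{"rx":0,"ry":0,"rz":0,"dx":0,"dy":0,"dz":40,"gripper":1},{"rx":0,"ry":0,"rz":0,"dx":0,"dy":0,"dz":40,"gripper":1},{"rx":0,"ry":0,"rz":0,"dx":0,"dy":0,"dz":30,"gripper":1},{"rx":0,"ry":0,"rz":0,"dx":0,"dy":0,"dz":20,"gripper":1},{"rx":0,"ry":0,"rz":0,"dx":0,"dy":0,"dz":7,"gripper":1},{"rx":0,"ry":0,"rz":0,"dx":0,"dy":0,"dz":0,"gripper":1},{"rx":0,"ry":0,"rz":0,"dx":0,"dy":0,"dz":0,"gripper":-1},{"rx":0,"ry":0,"rz":0,"dx":0,"dy":0,"dz":0,"gripper":-1},{"rx":0,"ry":0,"rz":0,"dx":0,"dy":0,"dz":0,"gripper":-1},{"rx":0,"ry":0,"rz":0,"dx":0,"dy":0,"dz":0,"gripper":-1}], grip_force=45)

```text
clock: 4.55
tcp_pos: [0.4662, -0.041, 0.0652]
orientation: [-2.213, -2.229, -0.002]
contact_force: [-3.4, 0.3, 9.4]
grip_width: 0.062
gripper_force: 46.4
```

```bash
python3 - <<'E'
from h import *
go([.6115,-.115,.066]);o=r.get_obs();print(o['grip_width'],o['gripper_force'],o['contact_force'])
E
```

```text
t 4.55 tcp [ 0.4662 -0.041   0.0652] down err deg 0.07 yaw_y 0.4 j [-0.41  0.47  0.45  2.21 -0.4   0.54  0.35]
shift mm [-75.  144.8  -0.8]
0.061963901940160514 46.44374291121494 [-3.38050734  0.31193337  9.37969717]
```

Call:
step_arm(moves=[{"rx":0,"ry":0,"rz":0,"dx":0,"dy":0,"dz":-15,"gripper":-1},{"rx":0,"ry":0,"rz":0,"dx":0,"dy":0,"dz":-25,"gripper":-1},{"rx":0,"ry":0,"rz":0,"dx":-10,"dy":20,"dz":0,"gripper":-1},{"rx":0,"ry":0,"rz":0,"dx":-20,"dy":40,"dz":0,"gripper":-1},{"rx":0,"ry":0,"rz":0,"dx":-20,"dy":40,"dz":0,"gripper":-1},{"rx":0,"ry":0,"rz":0,"dx":-15,"dy":30,"dz":0,"gripper":-1},{"rx":0,"ry":0,"rz":0,"dx":-10,"dy":15,"dz":0,"gripper":-1},{"rx":0,"ry":0,"rz":0,"dx":0,"dy":0,"dz":0,"gripper":-1},{"rx":0,"ry":0,"rz":0,"dx":0,"dy":0,"dz":20,"gripper":-1},{"rx":0,"ry":0,"rz":0,"dx":0,"dy":0,"dz":12,"gripper":-1},{"rx":0,"ry":0,"rz":0,"dx":0,"dy":0,"dz":5,"gripper":-1},{"rx":0,"ry":0,"rz":0,"dx":0,"dy":0,"dz":0,"gripper":-1},{"rx":0,"ry":0,"rz":0,"dx":0,"dy":0,"dz":0,"gripper":-1}])

```text
clock: 6.18
tcp_pos: [0.6118, -0.1152, 0.0672]
orientation: [2.213, 2.229, 0.001]
contact_force: [-0.8, 0.3, -1.8]
grip_width: 0.0617
gripper_force: 49.8
```

```bash
python3 - <<'E'
from h import *
go([.6115,-.115,.066]);o=r.get_obs();print(o['grip_width'],o['gripper_force'],o['contact_force'])
E
```

```text
t 6.17 tcp [ 0.6118 -0.1152  0.0672] down err deg 0.03 yaw_y 0.4 j [-0.24  0.66  0.45  1.84 -0.41  0.73  0.45]
shift mm [ 0.2 -0.3  1.2]
0.061724549954415855 49.78005899058189 [-0.78170112  0.31904359 -1.79972759]
```

Call:
step_arm(moves=[{"rx":0,"ry":0,"rz":0,"dx":0,"dy":0,"dz":1.3,"gripper":-1},{"rx":0,"ry":0,"rz":0,"dx":0,"dy":0,"dz":0.7,"gripper":-1},{"rx":0,"ry":0,"rz":0,"dx":0,"dy":0,"dz":0,"gripper":-1},{"rx":0,"ry":0,"rz":0,"dx":0,"dy":0,"dz":0,"gripper":1},{"rx":0,"ry":0,"rz":0,"dx":0,"dy":0,"dz":0,"gripper":1},{"rx":0,"ry":0,"rz":0,"dx":0,"dy":0,"dz":0,"gripper":1},{"rx":0,"ry":0,"rz":0,"dx":0,"dy":0,"dz":-20,"gripper":1},{"rx":0,"ry":0,"rz":0,"dx":0,"dy":0,"dz":-40,"gripper":1},{"rx":0,"ry":0,"rz":0,"dx":0,"dy":0,"dz":-50,"gripper":1},{"rx":0,"ry":0,"rz":0,"dx":45.3,"dy":-25.3,"dz":-7,"gripper":1},{"rx":0,"ry":0,"rz":0,"dx":45.3,"dy":-25.3,"dz":-8,"gripper":1},{"rx":0,"ry":0,"rz":0,"dx":45.3,"dy":-25.3,"dz":-8,"gripper":1},{"rx":0,"ry":0,"rz":0,"dx":45.3,"dy":-25.3,"dz":0,"gripper":1},{"rx":0,"ry":0,"rz":0,"dx":45.3,"dy":-25.3,"dz":0,"gripper":1},{"rx":0,"ry":0,"rz":0,"dx":45.3,"dy":-25.3,"dz":0,"gripper":1},{"rx":0,"ry":0,"rz":0,"dx":0,"dy":0,"dz":0,"gripper":1},{"rx":0,"ry":0,"rz":0,"dx":0,"dy":0,"dz":0,"gripper":1}])

```text
clock: 8.3
tcp_pos: [0.4584, 0.1552, 0.1989]
orientation: [2.214, 2.229, 0.002]
contact_force: [0.4, 0.6, 0.6]
grip_width: 0.0855
gripper_force: 0.0
```

```bash
python3 - <<'E'
from h import *
f,c=look('w3'); go([.4600,.157,.081])
print(fitmat('wrist',f,c,(.451,.154),(50,120,60),(80,255,255)),fitmat('wrist',f,c,(.467,-.042),(100,150,60),(125,255,255)))
print(proj('wrist',[[.46,.157,.098],[.46,.157,.006],[.6115,-.115,.093]],c))
E
```

```text
t 8.35 tcp [0.4587 0.1546 0.1988] down err deg 0.07 yaw_y 0.3 j [-0.91  0.25  0.54  2.09 -0.17  0.85 -0.27]
shift mm [  2.4   1.2 117.8]
(array([451.6, 155.3,  49.5]), 3824) (array([468. , -41.4,  49.9]), 3204)
[[319.76287641 207.58908151]
 [319.4913069  177.88283295]
 [433.73897529 400.86200532]]
```

View pics/w3.png

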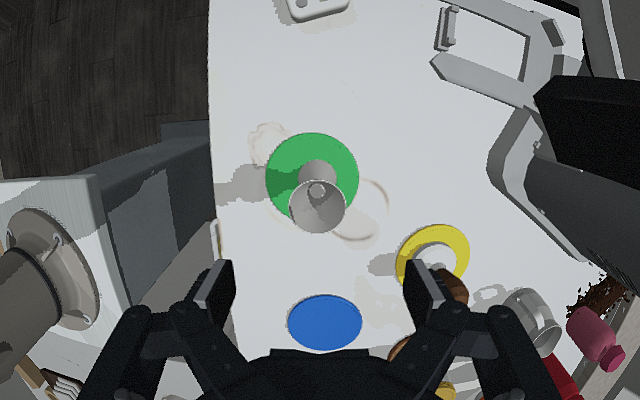

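Jigger mouth centre at ≈(317,206) → (0.458, 0.158). Descend and grip.

Call:
step_arm(moves=[{"rx":0,"ry":0,"rz":0,"dx":3.2,"dy":-0.7,"dz":30,"gripper":1},{"rx":0,"ry":0,"rz":0,"dx":0,"dy":0,"dz":35,"gripper":1},{"rx":0,"ry":0,"rz":0,"dx":0,"dy":0,"dz":30,"gripper":1},{"rx":0,"ry":0,"rz":0,"dx":0,"dy":0,"dz":18,"gripper":1},{"rx":0,"ry":0,"rz":0,"dx":0,"dy":0,"dz":5,"gripper":1},{"rx":0,"ry":0,"rz":0,"dx":0,"dy":0,"dz":0,"gripper":1},{"rx":0,"ry":0,"rz":0,"dx":0,"dy":0,"dz":0,"gripper":-1},{"rx":0,"ry":0,"rz":0,"dx":0,"dy":0,"dz":0,"gripper":-1},{"rx":0,"ry":0,"rz":0,"dx":0,"dy":0,"dz":0,"gripper":-1},{"rx":0,"ry":0,"rz":0,"dx":0,"dy":0,"dz":0,"gripper":-1},{"rx":0,"ry":0,"rz":0,"dx":0,"dy":0,"dz":0,"gripper":-1}], grip_force=30)

```text
clock: 9.72
tcp_pos: [0.4575, 0.1591, 0.0807]
orientation: [-2.213, -2.229, -0.002]
contact_force: [-0.7, -0.9, 5.8]
grip_width: 0.0435
gripper_force: 29.8
```

```bash
python3 - <<'E'
from h import *
go([.468,-.0415,.082]);o=r.get_obs();print(o['grip_width'],o['gripper_force'],o['contact_force'])
E
```

```text
t 9.72 tcp [0.4575 0.1591 0.0807] down err deg 0.06 yaw_y 0.4 j [-0.81  0.45  0.43  2.16 -0.34  0.58 -0.13]
shift mm [-200.7    9.1   -1.5]
0.043508474056311905 29.76951732434827 [-0.69983039 -0.9079927   5.76989893]
```

Call:
step_arm(moves=[{"rx":0,"ry":0,"rz":0,"dx":0,"dy":0,"dz":-15,"gripper":-1},{"rx":0,"ry":0,"rz":0,"dx":0,"dy":0,"dz":-25,"gripper":-1},{"rx":0,"ry":0,"rz":0,"dx":-20,"dy":2,"dz":0,"gripper":-1},{"rx":0,"ry":0,"rz":0,"dx":-40,"dy":2,"dz":0,"gripper":-1},{"rx":0,"ry":0,"rz":0,"dx":-50,"dy":2,"dz":0,"gripper":-1},{"rx":0,"ry":0,"rz":0,"dx":-45,"dy":2,"dz":0,"gripper":-1},{"rx":0,"ry":0,"rz":0,"dx":-30,"dy":1,"dz":0,"gripper":-1},{"rx":0,"ry":0,"rz":0,"dx":-15,"dy":0,"dz":0,"gripper":-1},{"rx":0,"ry":0,"rz":0,"dx":0,"dy":0,"dz":0,"gripper":-1},{"rx":0,"ry":0,"rz":0,"dx":0,"dy":0,"dz":20,"gripper":-1},{"rx":0,"ry":0,"rz":0,"dx":0,"dy":0,"dz":13,"gripper":-1},{"rx":0,"ry":0,"rz":0,"dx":0,"dy":0,"dz":5,"gripper":-1},{"rx":0,"ry":0,"rz":0,"dx":0,"dy":0,"dz":0,"gripper":-1},{"rx":0,"ry":0,"rz":0,"dx":0,"dy":0,"dz":0,"gripper":-1}])

```text
clock: 11.48
tcp_pos: [0.4679, -0.041, 0.0823]
orientation: [2.213, 2.229, 0.001]
contact_force: [0.6, -0.6, -1.5]
grip_width: 0.0435
gripper_force: 30.8
```

```bash
python3 - <<'E'
from h import *
go([.468,-.0405,.081]);o=r.get_obs();print(o['grip_width'],o['gripper_force'],o['contact_force'])
E
```

```text
t 11.47 tcp [ 0.4679 -0.041   0.0823] down err deg 0.04 yaw_y 0.4 j [-0.42  0.44  0.46  2.2  -0.35  0.57  0.31]
shift mm [0.5 0.1 1.3]
0.043505631339279524 30.770229593035765 [ 0.64250222 -0.55888971 -1.45090423]
```

Call:
step_arm(moves=[{"rx":0,"ry":0,"rz":0,"dx":0,"dy":0,"dz":1.1,"gripper":-1},{"rx":0,"ry":0,"rz":0,"dx":0,"dy":0,"dz":0.7,"gripper":-1},{"rx":0,"ry":0,"rz":0,"dx":0,"dy":0,"dz":0,"gripper":-1},{"rx":0,"ry":0,"rz":0,"dx":0,"dy":0,"dz":0,"gripper":1},{"rx":0,"ry":0,"rz":0,"dx":0,"dy":0,"dz":0,"gripper":1},{"rx":0,"ry":0,"rz":0,"dx":0,"dy":0,"dz":0,"gripper":1},{"rx":0,"ry":0,"rz":0,"dx":0,"dy":0,"dz":0,"gripper":1},{"rx":0,"ry":0,"rz":0,"dx":0,"dy":0,"dz":-20,"gripper":1},{"rx":0,"ry":0,"rz":0,"dx":0,"dy":0,"dz":-45,"gripper":1},{"rx":0,"ry":0,"rz":0,"dx":0,"dy":0,"dz":-55,"gripper":1},{"rx":0,"ry":0,"rz":0,"dx":-38,"dy":-3,"dz":-9,"gripper":1},{"rx":0,"ry":0,"rz":0,"dx":-38,"dy":-3,"dz":-9,"gripper":1},{"rx":0,"ry":0,"rz":0,"dx":-38,"dy":-3,"dz":0,"gripper":1},{"rx":0,"ry":0,"rz":0,"dx":-38,"dy":-3,"dz":0,"gripper":1},{"rx":0,"ry":0,"rz":0,"dx":-38,"dy":-4,"dz":0,"gripper":1},{"rx":0,"ry":0,"rz":0,"dx":0,"dy":0,"dz":0,"gripper":1},{"rx":0,"ry":0,"rz":0,"dx":0,"dy":0,"dz":0,"gripper":1}])

```text
clock: 13.6
tcp_pos: [0.4528, -0.2306, 0.2179]
orientation: [-2.213, -2.229, -0.0]
contact_force: [-0.4, 1.0, -0.4]
grip_width: 0.0855
gripper_force: 0.0
```

```bash
python3 - <<'E'
from h import *
f,c=look('w4'); go([.4515,-.231,.087])
print(proj('wrist',[[.4515,-.231,.111],[.468,-.0415,.098],[.4561,-.2337,.006],[.4675,-.0415,.006]],c))
E
```

```text
t 13.65 tcp [ 0.453  -0.2301  0.2179] down err deg 0.05 yaw_y 0.5 j [-0.22  0.28  0.68  2.02 -0.23  0.91  0.59]
shift mm [ -1.   -1.5 130.9]
[[316.26346612 207.6555461 ]
 [338.85745116 -28.14381691]
 [321.29488634 177.97827959]
 [333.23734852   4.69284544]]
```

View pics/w4.png

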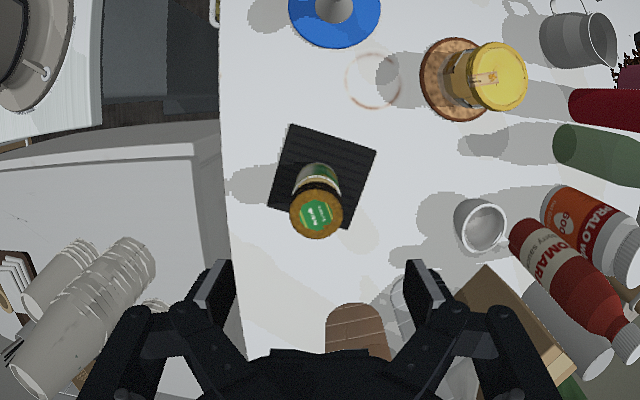

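Spice lid top centre at ≈(317,213.5); black-mat corners (289,123),(377,152),(348,230),(268,203). Check bottle clearance too.

```bash
python3 - <<'E'
from h import *
c=dict(np.load('w4.npz'))
q=np.array([ray('wrist',p,.006,c)[:2] for p in((289,123),(377,152),(348,230))]);print('black',(q[0]+q[2])/2,q)
print('spice',ray('wrist',(317,213.5),.111,c))
print('bottle base scene',ray('scene',(450,350),0),'left edge',ray('scene',(420,340),0))
for z in(.2,.24,.27): print(z,ray('wrist',(358,325),z,c),ray('scene',(472,178),z),ray('wrist',(326,325),z,c),ray('wrist',(390,325),z,c))
print('cup',ray('wrist',(483,225),.053,c))
M=cv2.Rodrigues(c["rvec"])[0];print(-M.T@c["tvec"])
E
```

```text
black [ 0.45459208 -0.23462888] [[ 0.42102165 -0.1726642 ]
 [ 0.5171866  -0.20342785]
 [ 0.4881625  -0.29659356]]
spice [ 0.45209652 -0.23590591  0.111     ]
bottle base scene [ 0.49713015 -0.44844944  0.        ] left edge [ 0.47835677 -0.41057876  0.        ]
0.2 [ 0.47702489 -0.2726885   0.2       ] [ 0.6005254  -0.36998018  0.2       ] [ 0.45810136 -0.27232344  0.2       ] [ 0.49658317 -0.27377072  0.2       ]
0.24 [ 0.47026839 -0.23721962  0.24      ] [ 0.53541833 -0.41556989  0.24      ] [ 0.45675954 -0.23695902  0.24      ] [ 0.48423036 -0.23799218  0.24      ]
0.27 [ 0.46520101 -0.21061796  0.27      ] [ 0.48658802 -0.44976218  0.27      ] [ 0.45575317 -0.2104357   0.27      ] [ 0.47496576 -0.21115827  0.27      ]
cup [ 0.63642026 -0.27192547  0.053     ]
[ 0.45341189 -0.14872986  0.33979426]
```

Call:
step_arm(moves=[{"rx":0,"ry":0,"rz":0,"dx":-5.8,"dy":-1,"dz":30,"gripper":1},{"rx":0,"ry":0,"rz":0,"dx":0,"dy":0,"dz":40,"gripper":1},{"rx":0,"ry":0,"rz":0,"dx":0,"dy":0,"dz":35,"gripper":1},{"rx":0,"ry":0,"rz":0,"dx":0,"dy":0,"dz":20,"gripper":1},{"rx":0,"ry":0,"rz":0,"dx":0,"dy":0,"dz":6,"gripper":1},{"rx":0,"ry":0,"rz":0,"dx":0,"dy":0,"dz":0,"gripper":1},{"rx":0,"ry":0,"rz":0,"dx":0,"dy":0,"dz":0,"gripper":-1},{"rx":0,"ry":0,"rz":0,"dx":0,"dy":0,"dz":0,"gripper":-1},{"rx":0,"ry":0,"rz":0,"dx":0,"dy":0,"dz":0,"gripper":-1},{"rx":0,"ry":0,"rz":0,"dx":0,"dy":0,"dz":0,"gripper":-1},{"rx":0,"ry":0,"rz":0,"dx":0,"dy":0,"dz":0,"gripper":-1}], grip_force=30)

```text
clock: 15.02
tcp_pos: [0.4519, -0.2373, 0.0879]
orientation: [2.214, 2.229, 0.001]
contact_force: [-2.2, 1.2, 6.9]
grip_width: 0.0436
gripper_force: 29.5
```

```bash
python3 - <<'E'
from h import *
go([.4515,.1555,.087]);o=r.get_obs();print(o['grip_width'],o['gripper_force'],o['contact_force'])
E
```

```text
t 15.03 tcp [ 0.4519 -0.2373  0.0879] down err deg 0.03 yaw_y 0.4 j [-0.07  0.5   0.55  2.11 -0.43  0.64  0.78]
shift mm [392.8   2.2   0.9]
0.0435839571147954 29.494715532018745 [-2.24904959  1.18316897  6.89558722]
```

Call:
step_arm(moves=[{"rx":0,"ry":0,"rz":0,"dx":0,"dy":0,"dz":-20,"gripper":-1},{"rx":0,"ry":0,"rz":0,"dx":0,"dy":0,"dz":-45,"gripper":-1},{"rx":0,"ry":0,"rz":0,"dx":0,"dy":0,"dz":-45,"gripper":-1},{"rx":0,"ry":0,"rz":0,"dx":15,"dy":0,"dz":-20,"gripper":-1},{"rx":0,"ry":0,"rz":0,"dx":40,"dy":0,"dz":0,"gripper":-1},{"rx":0,"ry":0,"rz":0,"dx":50,"dy":0,"dz":0,"gripper":-1},{"rx":0,"ry":0,"rz":0,"dx":50,"dy":0,"dz":0,"gripper":-1},{"rx":0,"ry":0,"rz":0,"dx":50,"dy":0,"dz":0,"gripper":-1},{"rx":0,"ry":0,"rz":0,"dx":50,"dy":0,"dz":0,"gripper":-1},{"rx":0,"ry":0,"rz":0,"dx":50,"dy":0,"dz":0,"gripper":-1},{"rx":0,"ry":0,"rz":0,"dx":45,"dy":1,"dz":0,"gripper":-1},{"rx":0,"ry":0,"rz":0,"dx":30,"dy":1,"dz":0,"gripper":-1},{"rx":0,"ry":0,"rz":0,"dx":11.5,"dy":0,"dz":0,"gripper":-1},{"rx":0,"ry":0,"rz":0,"dx":0,"dy":0,"dz":20,"gripper":-1},{"rx":0,"ry":0,"rz":0,"dx":0,"dy":0,"dz":45,"gripper":-1},{"rx":0,"ry":0,"rz":0,"dx":0,"dy":0,"dz":35,"gripper":-1},{"rx":0,"ry":0,"rz":0,"dx":0,"dy":0,"dz":20,"gripper":-1},{"rx":0,"ry":0,"rz":0,"dx":0,"dy":0,"dz":6,"gripper":-1},{"rx":0,"ry":0,"rz":0,"dx":0,"dy":0,"dz":0,"gripper":-1},{"rx":0,"ry":0,"rz":0,"dx":0,"dy":0,"dz":0,"gripper":-1}])

```text
clock: 17.52
tcp_pos: [0.4519, 0.1545, 0.0921]
orientation: [2.214, 2.228, 0.003]
contact_force: [-1.0, 0.7, -1.5]
grip_width: 0.0433
gripper_force: 30.9
```

```bash
python3 - <<'E'
from h import *
go([.4515,.1543,.0873]);o=r.get_obs();print(o['grip_width'],o['gripper_force'],o['contact_force'])
E
```

```text
t 17.52 tcp [0.4519 0.1545 0.0921] down err deg 0.1 yaw_y 0.4 j [-0.8   0.42  0.42  2.17 -0.3   0.6  -0.16]
shift mm [-0.2 -0.4  4.8]
0.043325950351277655 30.945634671952575 [-1.02147628  0.7049895  -1.54589278]
```

Call:
step_arm(moves=[{"rx":0,"ry":0,"rz":0,"dx":0,"dy":0,"dz":2.5,"gripper":-1},{"rx":0,"ry":0,"rz":0,"dx":0,"dy":0,"dz":1.5,"gripper":-1},{"rx":0,"ry":0,"rz":0,"dx":0,"dy":0,"dz":0.7,"gripper":-1},{"rx":0,"ry":0,"rz":0,"dx":0,"dy":0,"dz":0,"gripper":-1},{"rx":0,"ry":0,"rz":0,"dx":0,"dy":0,"dz":0,"gripper":1},{"rx":0,"ry":0,"rz":0,"dx":0,"dy":0,"dz":0,"gripper":1},{"rx":0,"ry":0,"rz":0,"dx":0,"dy":0,"dz":0,"gripper":1},{"rx":0,"ry":0,"rz":0,"dx":0,"dy":0,"dz":0,"gripper":1},{"rx":0,"ry":0,"rz":0,"dx":0,"dy":0,"dz":-20,"gripper":1},{"rx":0,"ry":0,"rz":0,"dx":0,"dy":0,"dz":-45,"gripper":1},{"rx":0,"ry":0,"rz":0,"dx":0,"dy":0,"dz":-47,"gripper":1},{"rx":0,"ry":0,"rz":0,"dx":-25,"dy":36.5,"dz":0,"gripper":1},{"rx":0,"ry":0,"rz":0,"dx":-25,"dy":36.5,"dz":0,"gripper":1},{"rx":0,"ry":0,"rz":0,"dx":-25,"dy":36.5,"dz":0,"gripper":1},{"rx":0,"ry":0,"rz":0,"dx":-25,"dy":36.5,"dz":0,"gripper":1},{"rx":0,"ry":0,"rz":0,"dx":0,"dy":0,"dz":0,"gripper":1},{"rx":0,"ry":0,"rz":0,"dx":0,"dy":0,"dz":0,"gripper":1}])

```text
clock: 19.65
tcp_pos: [0.5971, 0.0557, 0.1979]
orientation: [-2.213, -2.228, 0.002]
contact_force: [0.3, 0.4, -0.0]
grip_width: 0.0853
gripper_force: 0.0
```

```bash
python3 - <<'E'
from h import *
f,c=look('w5'); go([.597,.055,.075])
print(proj('wrist',[[.597,.055,.096],[.597,.055,.036],[.601,.0535,.006]],c),fitmat('wrist',f,c,(.6,.053),(22,120,80),(33,255,255)))
E
```

```text
t 19.7 tcp [0.5969 0.0563 0.1981] down err deg 0.08 yaw_y 0.4 j [-0.6   0.45  0.53  1.82 -0.28  0.94  0.06]
shift mm [ -1.4   0.2 123.1]
[[317.81500467 210.18611523]
 [318.16966071 188.3816629 ]
 [322.10933718 181.77870614]] (array([601.2,  53.8,  49.7]), 3619)
```

View pics/w5.png

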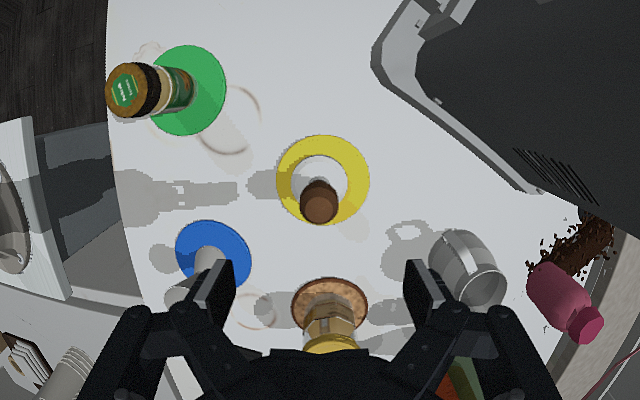

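```bash
python3 - <<'E'
from h import *
c=dict(np.load('w5.npz'));f=cv2.imread('pics/w5.png')
cv2.imwrite('pics/w5c.png',cv2.resize(f[125:235,260:385],None,fx=5,fy=5,interpolation=cv2.INTER_CUBIC))
E
```

```text
(no output)
```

View pics/w5c.png

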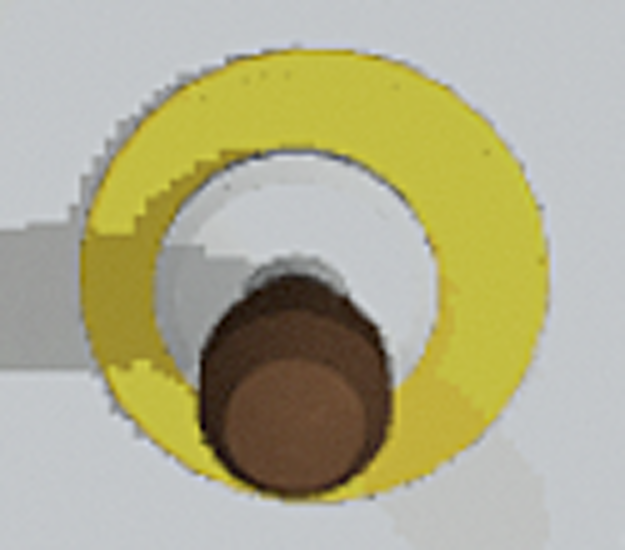

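Top disc centre (319,210) → tamper at (0.598, 0.0555).

Call:
step_arm(moves=[{"rx":0,"ry":0,"rz":0,"dx":-0.8,"dy":1,"dz":35,"gripper":1},{"rx":0,"ry":0,"rz":0,"dx":0,"dy":0,"dz":40,"gripper":1},{"rx":0,"ry":0,"rz":0,"dx":0,"dy":0,"dz":30,"gripper":1},{"rx":0,"ry":0,"rz":0,"dx":0,"dy":0,"dz":18,"gripper":1},{"rx":0,"ry":0,"rz":0,"dx":0,"dy":0,"dz":0,"gripper":1},{"rx":0,"ry":0,"rz":0,"dx":0,"dy":0,"dz":0,"gripper":-1},{"rx":0,"ry":0,"rz":0,"dx":0,"dy":0,"dz":0,"gripper":-1},{"rx":0,"ry":0,"rz":0,"dx":0,"dy":0,"dz":0,"gripper":-1},{"rx":0,"ry":0,"rz":0,"dx":0,"dy":0,"dz":0,"gripper":-1},{"rx":0,"ry":0,"rz":0,"dx":0,"dy":0,"dz":0,"gripper":-1},{"rx":0,"ry":0,"rz":0,"dx":0,"dy":0,"dz":0,"gripper":-1}], grip_force=60)

```text
clock: 21.08
tcp_pos: [0.5988, 0.0547, 0.0764]
orientation: [-2.213, -2.229, -0.001]
contact_force: [-3.8, 0.6, 6.6]
grip_width: 0.0302
gripper_force: 58.8
```

```bash
python3 - <<'E'
from h import *
go([.4553,-.2342,.075]);o=r.get_obs();print(o['grip_width'],o['gripper_force'],o['contact_force'])
E
```

```text
t 21.07 tcp [0.5988 0.0547 0.0764] down err deg 0.04 yaw_y 0.4 j [-0.52  0.62  0.45  1.89 -0.39  0.72  0.15]
shift mm [-287.9 -145.5    1.2]
0.030234739459014 58.76078424430489 [-3.76199617  0.60655121  6.61735339]
```

Call:
step_arm(moves=[{"rx":0,"ry":0,"rz":0,"dx":0,"dy":0,"dz":-20,"gripper":-1},{"rx":0,"ry":0,"rz":0,"dx":0,"dy":0,"dz":-45,"gripper":-1},{"rx":0,"ry":0,"rz":0,"dx":0,"dy":0,"dz":-35,"gripper":-1},{"rx":0,"ry":0,"rz":0,"dx":-20,"dy":-10,"dz":-10,"gripper":-1},{"rx":0,"ry":0,"rz":0,"dx":-40,"dy":-20,"dz":0,"gripper":-1},{"rx":0,"ry":0,"rz":0,"dx":-45,"dy":-23,"dz":0,"gripper":-1},{"rx":0,"ry":0,"rz":0,"dx":-45,"dy":-23,"dz":0,"gripper":-1},{"rx":0,"ry":0,"rz":0,"dx":-45,"dy":-23,"dz":0,"gripper":-1},{"rx":0,"ry":0,"rz":0,"dx":-45,"dy":-23,"dz":0,"gripper":-1},{"rx":0,"ry":0,"rz":0,"dx":-30,"dy":-15,"dz":0,"gripper":-1},{"rx":0,"ry":0,"rz":0,"dx":-18.7,"dy":-8.5,"dz":0,"gripper":-1},{"rx":0,"ry":0,"rz":0,"dx":0,"dy":0,"dz":20,"gripper":-1},{"rx":0,"ry":0,"rz":0,"dx":0,"dy":0,"dz":40,"gripper":-1},{"rx":0,"ry":0,"rz":0,"dx":0,"dy":0,"dz":27,"gripper":-1},{"rx":0,"ry":0,"rz":0,"dx":0,"dy":0,"dz":15,"gripper":-1},{"rx":0,"ry":0,"rz":0,"dx":0,"dy":0,"dz":4,"gripper":-1},{"rx":0,"ry":0,"rz":0,"dx":0,"dy":0,"dz":0,"gripper":-1},{"rx":0,"ry":0,"rz":0,"dx":0,"dy":0,"dz":0,"gripper":-1}])

```text
clock: 23.32
tcp_pos: [0.456, -0.2353, 0.0804]
orientation: [2.213, 2.228, 0.001]
contact_force: [0.2, -0.6, -3.6]
grip_width: 0.0301
gripper_force: 60.5
```

```bash
python3 - <<'E'
from h import *
go([.4553,-.235,.076]);o=r.get_obs();print(o['grip_width'],o['gripper_force'],o['contact_force'])
E
```

```text
t 23.32 tcp [ 0.456  -0.2353  0.0804] down err deg 0.1 yaw_y 0.4 j [-0.04  0.51  0.51  2.1  -0.41  0.63  0.75]
shift mm [ 0.4 -0.7  4.4]
0.030105998336881937 60.482782816779945 [ 0.23248343 -0.64332492 -3.63265931]
```

Call:
step_arm(moves=[{"rx":0,"ry":0,"rz":0,"dx":0.3,"dy":-0.5,"dz":2.2,"gripper":-1},{"rx":0,"ry":0,"rz":0,"dx":0,"dy":0,"dz":1.3,"gripper":-1},{"rx":0,"ry":0,"rz":0,"dx":0,"dy":0,"dz":0.7,"gripper":-1},{"rx":0,"ry":0,"rz":0,"dx":0,"dy":0,"dz":0,"gripper":-1},{"rx":0,"ry":0,"rz":0,"dx":0,"dy":0,"dz":0,"gripper":1},{"rx":0,"ry":0,"rz":0,"dx":0,"dy":0,"dz":0,"gripper":1},{"rx":0,"ry":0,"rz":0,"dx":0,"dy":0,"dz":0,"gripper":1},{"rx":0,"ry":0,"rz":0,"dx":0,"dy":0,"dz":0,"gripper":1},{"rx":0,"ry":0,"rz":0,"dx":0,"dy":0,"dz":-20,"gripper":1},{"rx":0,"ry":0,"rz":0,"dx":0,"dy":0,"dz":-45,"gripper":1},{"rx":0,"ry":0,"rz":0,"dx":0,"dy":0,"dz":-55,"gripper":1},{"rx":0,"ry":0,"rz":0,"dx":30,"dy":39,"dz":0,"gripper":1},{"rx":0,"ry":0,"rz":0,"dx":30,"dy":39,"dz":0,"gripper":1},{"rx":0,"ry":0,"rz":0,"dx":30,"dy":39,"dz":0,"gripper":1},{"rx":0,"ry":0,"rz":0,"dx":30,"dy":39,"dz":0,"gripper":1},{"rx":0,"ry":0,"rz":0,"dx":0,"dy":0,"dz":0,"gripper":1},{"rx":0,"ry":0,"rz":0,"dx":0,"dy":0,"dz":0,"gripper":1}])

```text
clock: 25.45
tcp_pos: [0.6095, -0.1141, 0.1949]
orientation: [-2.214, -2.229, 0.002]
contact_force: [-0.5, -0.5, 0.4]
grip_width: 0.0853
gripper_force: 0.0
```

```bash
python3 - <<'E'
from h import *
f,c=look('w6'); go([.6118,-.1152,.065])
print(proj('wrist',[[.6118,-.1152,.093]],c))
E
```

```text
t 25.5 tcp [ 0.6091 -0.1148  0.1951] down err deg 0.06 yaw_y 0.3 j [-0.34  0.5   0.58  1.78 -0.32  0.96  0.38]
shift mm [ -0.4   2.8 130.1]
[[321.02924717 210.56631787]]
```

View pics/w6.png

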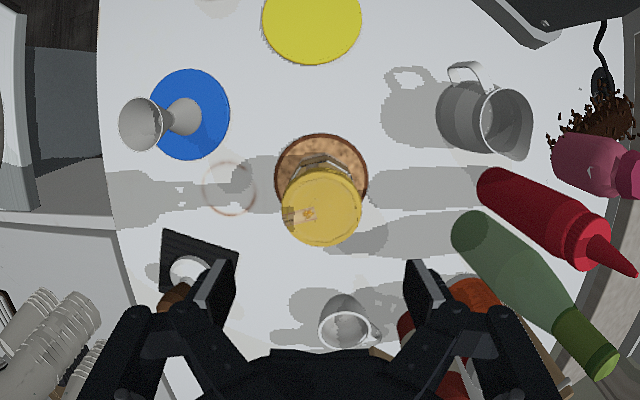

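Jar lid at (321.5,208), cup undisturbed, tamper standing on black mat, jigger on blue. Grip the jar.

Call:
step_arm(moves=[{"rx":0,"ry":0,"rz":0,"dx":0.8,"dy":2.8,"dz":35,"gripper":1},{"rx":0,"ry":0,"rz":0,"dx":0,"dy":0,"dz":40,"gripper":1},{"rx":0,"ry":0,"rz":0,"dx":0,"dy":0,"dz":32,"gripper":1},{"rx":0,"ry":0,"rz":0,"dx":0,"dy":0,"dz":18,"gripper":1},{"rx":0,"ry":0,"rz":0,"dx":0,"dy":0,"dz":5,"gripper":1},{"rx":0,"ry":0,"rz":0,"dx":0,"dy":0,"dz":0,"gripper":1},{"rx":0,"ry":0,"rz":0,"dx":0,"dy":0,"dz":0,"gripper":-1},{"rx":0,"ry":0,"rz":0,"dx":0,"dy":0,"dz":0,"gripper":-1},{"rx":0,"ry":0,"rz":0,"dx":0,"dy":0,"dz":0,"gripper":-1},{"rx":0,"ry":0,"rz":0,"dx":0,"dy":0,"dz":0,"gripper":-1}], grip_force=45)

```text
clock: 26.75
tcp_pos: [0.6131, -0.113, 0.0667]
orientation: [2.213, 2.229, 0.001]
contact_force: [-2.3, -0.9, 5.7]
grip_width: 0.0621
gripper_force: 47.6
```

```bash
python3 - <<'E'
from h import *
go([.6012,.0537,.065]);o=r.get_obs();print(o['grip_width'],o['gripper_force'],o['contact_force'])
E
```

```text
t 26.75 tcp [ 0.6131 -0.113   0.0667] down err deg 0.06 yaw_y 0.4 j [-0.26  0.67  0.48  1.84 -0.44  0.74  0.46]
shift mm [166.8 -10.8   1.7]
0.0620727017852686 47.636507476709085 [-2.32196413 -0.9220117   5.65472343]
```

Call:
step_arm(moves=[{"rx":0,"ry":0,"rz":0,"dx":0,"dy":0,"dz":-15,"gripper":-1},{"rx":0,"ry":0,"rz":0,"dx":0,"dy":0,"dz":-25,"gripper":-1},{"rx":0,"ry":0,"rz":0,"dx":20,"dy":-2,"dz":0,"gripper":-1},{"rx":0,"ry":0,"rz":0,"dx":40,"dy":-3,"dz":0,"gripper":-1},{"rx":0,"ry":0,"rz":0,"dx":45,"dy":-3,"dz":0,"gripper":-1},{"rx":0,"ry":0,"rz":0,"dx":40,"dy":-2.8,"dz":0,"gripper":-1},{"rx":0,"ry":0,"rz":0,"dx":22.7,"dy":0,"dz":0,"gripper":-1},{"rx":0,"ry":0,"rz":0,"dx":0,"dy":0,"dz":0,"gripper":-1},{"rx":0,"ry":0,"rz":0,"dx":0,"dy":0,"dz":20,"gripper":-1},{"rx":0,"ry":0,"rz":0,"dx":0,"dy":0,"dz":13,"gripper":-1},{"rx":0,"ry":0,"rz":0,"dx":0,"dy":0,"dz":5,"gripper":-1},{"rx":0,"ry":0,"rz":0,"dx":0,"dy":0,"dz":0,"gripper":-1},{"rx":0,"ry":0,"rz":0,"dx":0,"dy":0,"dz":0,"gripper":-1}])

```text
clock: 28.38
tcp_pos: [0.601, 0.0541, 0.067]
orientation: [2.215, 2.228, -0.0]
contact_force: [0.1, -0.5, -2.1]
grip_width: 0.0624
gripper_force: 49.8
```

```bash
python3 - <<'E'
from h import *
go([.6012,.0547,.066]);o=r.get_obs();print(o['grip_width'],o['gripper_force'],o['contact_force'])
E
```

```text
t 28.38 tcp [0.601  0.0541 0.067 ] down err deg 0.01 yaw_y 0.3 j [-0.55  0.64  0.48  1.89 -0.44  0.71  0.2 ]
shift mm [0.6 0.2 1. ]
0.06237773527446154 49.78960047777946 [ 0.07732544 -0.45733591 -2.10376184]
```

Lower, release, then rise to the overview pose (0.52, −0.04, 0.33) for a check.

Call:
step_arm(moves=[{"rx":0,"ry":0,"rz":0,"dx":0.4,"dy":0,"dz":1.3,"gripper":-1},{"rx":0,"ry":0,"rz":0,"dx":0,"dy":0,"dz":0.9,"gripper":-1},{"rx":0,"ry":0,"rz":0,"dx":0,"dy":0,"dz":0,"gripper":-1},{"rx":0,"ry":0,"rz":0,"dx":0,"dy":0,"dz":0,"gripper":1},{"rx":0,"ry":0,"rz":0,"dx":0,"dy":0,"dz":0,"gripper":1},{"rx":0,"ry":0,"rz":0,"dx":0,"dy":0,"dz":0,"gripper":1},{"rx":0,"ry":0,"rz":0,"dx":0,"dy":0,"dz":-20,"gripper":1},{"rx":0,"ry":0,"rz":0,"dx":0,"dy":0,"dz":-50,"gripper":1},{"rx":0,"ry":0,"rz":0,"dx":0,"dy":0,"dz":-55,"gripper":1},{"rx":0,"ry":0,"rz":0,"dx":0,"dy":0,"dz":-55,"gripper":1},{"rx":0,"ry":0,"rz":0,"dx":-20,"dy":-30,"dz":-45,"gripper":1},{"rx":0,"ry":0,"rz":0,"dx":-30,"dy":-25,"dz":-30,"gripper":1},{"rx":0,"ry":0,"rz":0,"dx":-20,"dy":-25,"dz":-10,"gripper":1},{"rx":0,"ry":0,"rz":0,"dx":0,"dy":0,"dz":0,"gripper":1},{"rx":0,"ry":0,"rz":0,"dx":0,"dy":0,"dz":0,"gripper":1}])

```text
clock: 30.25
tcp_pos: [0.5216, -0.0149, 0.3307]
orientation: [2.213, 2.23, 0.002]
contact_force: [-0.3, -0.0, -0.4]
grip_width: 0.0855
gripper_force: 0.0
```

```bash
python3 - <<'E'
from h import *
f,c=look('w7'); go([.52,-.04,.33])
mats=dict(green=(.4515,.1553),yellow=(.6012,.0538),blue=(.468,-.0414),black=(.4553,-.2342))
# overlay expected base and top outlines
tops=dict(green=(.111,.022),yellow=(.093,.032),blue=(.098,.0225),black=(.096,.016));base=dict(green=.021,yellow=.03,blue=.0225,black=.029)
g=cv2.resize(f,None,fx=4,fy=4,interpolation=cv2.INTER_CUBIC)
for k,m in mats.items():
    for z,rad in(tops[k],(.006,base[k]),(.006,.05)):
        p=proj('wrist',circ(m,rad,z),c);cv2.polylines(g,[np.int32((p+.5)*4)],True,(255,0,255),1)
t=[]
for k,m in mats.items():
    u,v=np.int32(proj('wrist',[[*m,.05]],c)[0]*4);u0=max(u-200,0);v0=max(v-150,0);t.append(np.pad(g[v0:v0+300,u0:u0+400],((0,300-g[v0:v0+300,u0:u0+400].shape[0]),(0,400-g[v0:v0+300,u0:u0+400].shape[1]),(0,0))))
cv2.imwrite('pics/w7c.png',np.vstack([np.hstack(t[:2]),np.hstack(t[2:])]))
cv2.imwrite('pics/scene1.png',r.grab_frame('scene'))
E
```

```text
t 30.3 tcp [ 0.5217 -0.0146  0.3303] down err deg 0.02 yaw_y 0.5 j [-0.7   0.17  0.7   1.86 -0.12  1.16  0.05]
shift mm [-25.4  -1.9   0.3]
```

View pics/w7c.png

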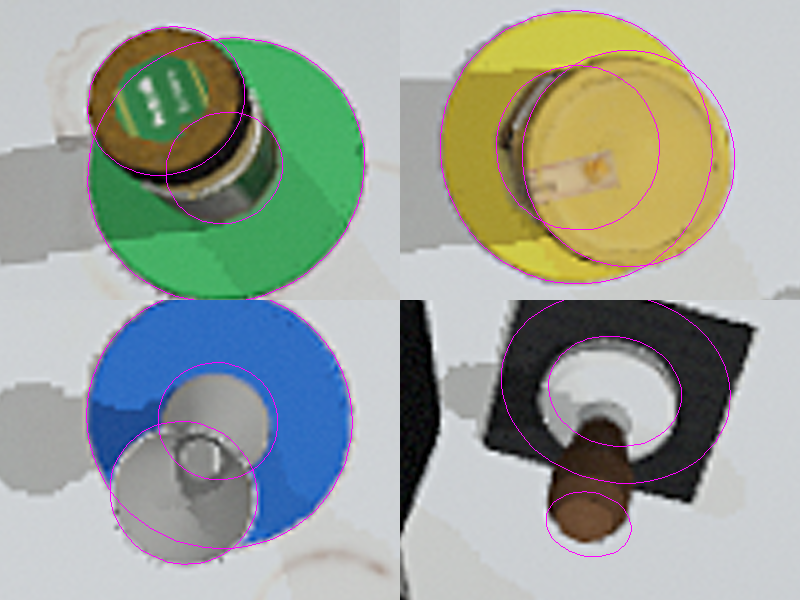

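All four things stand upright and centred to within about 2 mm of the fitted outlines, and the gripper is clear. Handing in.

```bash
python3 -c "
from bench import r
print(r.hand_in())"
```

```text
the job is handed in; nothing more can be done
None
```

The jar is on yellow, the spice jar on green, the jigger on blue and the tamper on black, all upright and within about 2 mm of centre; the espresso cup was not touched, and I handed the job in at about 30 s of the 136 s allowed (no verdict came back).

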